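Close the purge chamber with its captive bored plug

ROBOT

A 6-joint arm with a two-finger parallel gripper is mounted at the origin on a cart in front of the work surface, level with it; the furniture and walls round the work are solid. World frame = base frame: x ahead of the robot, y to its left, z up, the work surface at z = 0. Lengths are in m, angles in rad, forces in N, time in s.
With the tool pointing down it reaches from about 0.3 to 0.775 m from the base axis. Payload 14.6 kg.
Tool frame: the origin (TCP) lies midway between the tips of the shut fingers; the grasp point (between the pads) lies 19 mm behind it (ctrl.hold_point_z is the distance from the TCP to the grasp point, in m); z points along the fingers, x is the direction in which the jaws open and shut, and the axes are right-handed (so a half turn about z gives the same grasp; the last joint's range is limited). The gripper opens to 94 mm and grips with 3 to 60 N. Pads are 16 mm wide; open, the fingers measure 119 mm over their backs; the gripper's body (75 mm by 177 mm) begins 78 mm behind the grasp point.
Start: joints at [1.282, 0.3, 1.521, -0, 1.321, -0.067], TCP at [0.121, 0.537, 0.205] pointing down, gripper open.
Joint ranges: [-3.03, 3.03], [-0.79, 2.21], [0.23, 2.52], [-1.04, 4.18], [0, 3.07], [-2.55, 2.55]. Speed limits (rad/s): [2.22, 2.22, 2.57, 3.14, 3.14, 3.14].

INTERFACE

Orientations are given as [roll, pitch, yaw] about the fixed x, y, z axes, in that order (R = Rz(yaw) Ry(pitch) Rx(roll)).
In Python, from station import ctrl, viewer, ticket, nets gives the robot as it stands.
- The arm moves only by the tool carry_out, never from a script. Its argument "commands" is one flat list of numbers, 7 for each row, row after row: the closure, from -1 (fully open) to 1 (shut), so that 0 is half open, then the shift along the world's x, y, z in cm, then the turn, a rotation vector about the world's x, y, z in rad. In form: [gripper, tx, ty, tz, ax, ay, az, gripper, tx, ty, tz, ax, ay, az, ...]. A call has 1 to 12 rows; each row is the pose to reach, as a shift and turn from the pose measured when the call began; what a row does not reach only later rows make up. A row lasts 1/12 s, in which the tool goes at most 41.7 mm and 7.16 degrees, less where a joint would pass 70% of its speed; a pose out of reach is approached as far as the arm can. A call with a gripper value outside its range is refused whole. The fingers move at their own pace and stop on an object; "force" is the grip in N (left out, the last holds). Time passes only in rows, so rows that repeat a pose let the fingers close. It gives the time, the measured TCP pose, the force and the opening at its end, in the units of the state.
- ctrl.get_obs(): the state, without advancing time (a new reading comes with each control period).
- viewer.camera(name): name is "scene" or "top" or "wrist"; returns (picture, depth): 400x640x3 uint8, blue, green, red; 400x640 float32, m along the optical axis (not along the pixel's ray), 0 where there is no reading.
- viewer.camera_info(name): a dict with "fx", "fy", "cx", "cy" (pixels), "R" (3x3) and "t" (3): a world point X has camera coordinates R X + t. Camera axes: x right, y down, z forward; pixel columns grow to the right and rows downward; lengths in m; the calibration is good to about 2 mm. A picture is of the moment at which its call begins: read the wrist's pose just before it. camera_info takes no time and is no camera call; for the wrist camera it gives the pose at the moment of the call.
- ticket.hand_in(): hands the job in, once; it reports no verdict.
Trained networks look in the newest picture that a camera, given by its name, has taken for a name from the list of things; names that differ only in an ending like _2 or _b are one class to them, and where a whole thing is asked for, a point or a joint stands for the part that bears it (a point fixed in the world has none). Each returns a list of dicts, best first, with "confidence" (0 to 1); they miss things now and then, are a little off and sometimes report something else, mostly with a low value. They report only what shows in the picture. A call takes as long as a camera call.
- nets.silhouettes(camera, thing): "region" (400x640 bool, what is visible of it) and "extent" ([left, top, right, bottom] in pixels, round what is visible of it).
The state is a dict: "time_s": time; "qpos": joint angles; "joint_vel": joint speeds; "tau": joint torques, N m; "ee_pos": TCP position; "eef_rot": TCP orientation; "force": force on the tool from outside, world axes, zero at the start; "moment": the same for the moment, N m; "grip_width": finger opening in m.
Only numpy, scipy, OpenCV 4.12 (cv2) and the standard library are available. Lean on these libraries where they do the work, as an engineer would, in place of code of your own. Each camera call takes 0.05 s, during which the arm holds its last target. There are 200 camera calls.

TASK

The purge chamber has been loaded, and its bored end plug is still parked on the side leg of the bent steel purge tube. Slide the plug along the tube, round the bend, and press it home into the chamber's mouth until it snaps in and its flange lies flush on the collar, then let go. Ease it along gently: the tube is thin and must never be forced; leave the other things on the bench as they are.

Things in the scene. Friction and masses are not known exactly. Their poses are not given: they have to be found in the camera images.
- chamber: purge chamber fixed to the bench: clear level tube on a 160 x 80 mm base, open towards the robot. Origin under the base's middle, z up; its axis runs along its own x, at y 0, z 90 mm. The mouth is the face of an aluminium collar (54 mm outside, 43 mm bore) at x -75 mm, facing -x. Three sprung balls in the collar, 6 mm behind the face, snap into the plug's groove (5 to 10 N to push past).
- lance: bent purge tube, rigid and fixed, level, bare steel, 10 mm thick. Origin in the chamber's mouth on the tube's axis. In its own frame it runs straight along -x for about 45 mm, then turns to +y (about 90 degrees, about 50 mm radius); the side leg lies near x -95 mm and ends at y 140 mm in a 21 mm thick hose connector. Bent by hand: up to 6 mm and 8 degrees off this shape. More than 12 N from the plug damages it.
- plug: bored plug, about 90 g, hanging on the side leg: black hub 34 mm across (grip here), flange 52 mm, white hollow skirt 40 mm with tapered nose. Round. Origin on its axis in the bush (bore 12.6 mm, 9 mm long, slippery, so 1.3 mm play each way); x along the axis to the skirt: hub -18 to 2, flange 2 to 7, skirt 7 to 22 mm. x leads towards the bend. Home: origin at x -82, y 0, z 90 mm of the chamber.
- cup: specimen cup with a screw lid, 65 mm across, 66 mm high, standing to the left of the chamber; bystander, origin under its middle
- vial: capped white vial, 26 mm across, 84 mm high, standing to the right; bystander, origin under its middle
- dish: petri dish, 63 mm across, 13 mm high, to the right; bystander, origin under its middle
- forceps: steel forceps, 125 mm long, lying to the right; bystander, origin under their middle

How it is judged:
On the way:
1. the plug has come round the bend and points along the chamber's axis (y of plug in the frame of chamber below 0.015 m and angle between the x axis of plug and the x axis of chamber, either way round below 0.35 rad), for 0.1 s.
At the end, for the whole second after the job is handed in: the plug is home in the mouth: flange within 1.5 mm of the collar's face, within 3 mm of the axis and 4 degrees of square, at rest and let go (x of plug in the frame of chamber above -0.0835 m and y of plug in the frame of chamber between -0.003 and 0.003 m and z of plug in the frame of chamber between 0.087 and 0.093 m and angle between the x axis of plug and the x axis of chamber, either way round below 0.07 rad and linear speed of plug below 0.01 m/s); the robot touches nothing.
It fails at once if the plug is forced against the purge tube (more than 12 N) (contact force between plug and lance above 12 N).
It fails at once if the plug is rammed against the chamber (more than 25 N) (contact force between plug and chamber above 25 N).
It fails at once if the robot presses on the purge tube (more than 12 N) (contact force between the arm and lance above 12 N).
It fails at once if the cup, the vial, the dish or the forceps is moved by more than 15 mm (distance of any of cup, dish, forceps, vial from where it was at the start of the episode above 0.015 m).
It also fails if it takes over 72 s, if anything falls off the work surface, if the arm or the gripper's body presses on something with over 40 N, if the wrist force passes 120 N, or if a joint passes its speed limit or range.

## Working session

There is one attempt and no reset: what is moved stays moved. The work goes in short steps, Python scripts to look and compute and a tool call to move; the robot and the scene stay as the last step left them, time stands still between calls to the robot, and variables do not carry over. Pictures are saved under pics/ and viewed, about 8 in all and at most 12, crops included, and the job is handed in when it is done.

Besides the shell and the picture viewer there is one more tool, called after "Request:" as name(argument=value, ...) on one line, values as JSON. carry_out: Moves the arm, as the interface text tells. Its arguments: {"type":"object","properties":{"commands":{"type":"array","items":{"type":"number"}},"force":{"type":"number"}},"required":["commands"]}

```bash
mkdir -p pics; ls; python3 - <<'E'
from station import ctrl, viewer, ticket, nets
import cv2,numpy as np
print(ctrl.get_obs())
ims=[]
for c in ["scene","top"]:
    im,d=viewer.camera(c); ims.append(im); i=viewer.camera_info(c)
    np.savez(f"{c}.npz",im=im,d=d,**i); print(c,i)
    for t in ["chamber","lance","plug"]:
        for r in nets.silhouettes(c,t)[:2]:
            print(c,t,r["confidence"],r["extent"])
            m=r["region"]&(d>0); v,u=np.nonzero(m)
            z=d[m]; P=np.c_[(u-i["cx"])/i["fx"]*z,(v-i["cy"])/i["fy"]*z,z]
            W=(P-i["t"])@np.array(i["R"]); print(np.percentile(W,[2,50,98],axis=0).round(3).tolist())
            np.savez(f"{c}_{t}_{int(100*r['confidence'])}.npz",W=W,m=r["region"])
cv2.imwrite("pics/a.png",ims[0]);cv2.imwrite("pics/b.png",ims[1])
E
```

```text
pics
{'time_s': 0.0, 'qpos': array([ 1.28235835e+00,  3.00481229e-01,  1.52159634e+00,  2.17654789e-05,
        1.32072868e+00, -6.65731975e-02]), 'joint_vel': array([-0.00228137,  0.00043092,  0.00027031, -0.00052001, -0.00105841,
        0.00108374]), 'tau': array([ 1.86347620e-04, -5.31804156e+01, -3.52746892e+01,  7.08380900e-02,
        2.43949756e-02, -2.31026569e-06]), 'ee_pos': array([0.12093089, 0.53625644, 0.20487433]), 'eef_rot': array([-3.14149089e+00,  1.20949891e-03,  1.34892621e+00]), 'force': array([ 0.90900365, -0.25266888,  0.63426495]), 'moment': array([-0.042102  ,  0.02171839,  0.01627343]), 'grip_width': 0.09411300927221618}
scene {'fx': 445.69376584375146, 'fy': 445.69376584375146, 'cx': 318.0400835836046, 'cy': 202.97725988693426, 'R': array([[ 0.81653046, -0.57700892,  0.0184043 ],
       [-0.41438679, -0.60800283, -0.67721204],
       [ 0.40194725,  0.54533776, -0.7355577 ]]), 't': array([-0.30853511,  0.41881325,  0.81917326])}
scene chamber 0.96 [297.3, 156.2, 360.4, 221.0]
[[0.534, 0.243, 0.003], [0.598, 0.267, 0.07], [0.679, 0.32, 0.12]]
scene lance 0.92
[... 161 characters left out ...]
0.074], [0.433, 0.36, 0.104], [0.458, 0.386, 0.116]]
top {'fx': 365.31062213392175, 'fy': 365.31062213392175, 'cx': 316.5632208741142, 'cy': 201.63785492638974, 'R': array([[-0.01747268, -0.99984676, -0.00107999],
       [-0.98995652,  0.01745138, -0.14029088],
       [ 0.14028823, -0.00138212, -0.99010974]]), 't': array([0.22438179, 0.5474548 , 0.96855182])}
top chamber 0.94 [278.5, 143.9, 307.0, 211.0]
[[0.535, 0.246, 0.01], [0.606, 0.277, 0.109], [0.689, 0.318, 0.12]]
top lance 0.81 [224.5, 205.5, 293.5, 248.9]
[[0.421, 0.276, 0.087], [0.441, 0.336, 0.096], [0.528, 0.45, 0.104]]
top plug 0.67 [251.9, 238.4, 267.4, 251.3]
[[0.42, 0.347, 0.092], [0.437, 0.362, 0.106], [0.456, 0.384, 0.115]]
```

View pics/a.png

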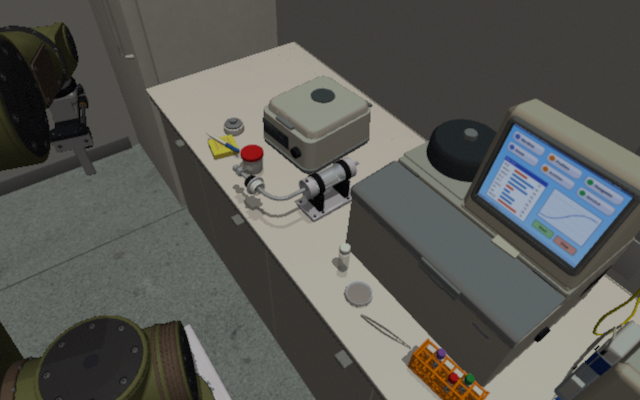

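View pics/b.png

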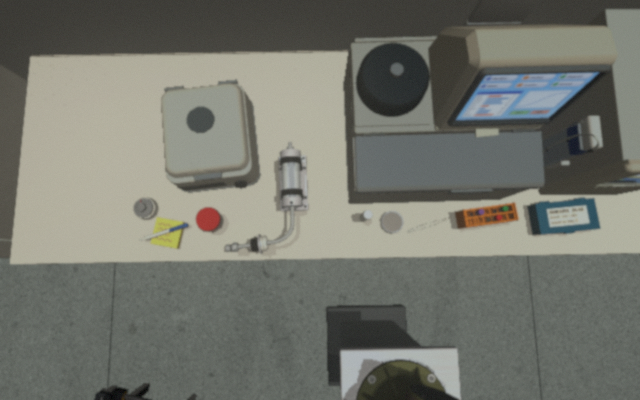

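The scene view shows the plug on the side leg near (255,185), with the chamber at (328,188). The top view shows the plug at (259,244), the bend near (288,235), the mouth at (291,208) and the cup at (209,219). All of this agrees with the measured points. Next I'm moving above the plug for a wrist view.

Request:
carry_out(commands=[-1,4,-2.5,1,0,0,-0.12,-1,8,-5,2,0,0,-0.24,-1,12,-7.5,3,0,0,-0.36,-1,16,-10,4,0,0,-0.48,-1,20,-12.5,5,0,0,-0.6,-1,24,-15,6,0,0,-0.72,-1,28,-17,6.5,0,0,-0.84,-1,31,-19,6.5,0,0,-0.96,-1,31,-19,6.5,0,0,-1.08,-1,31,-19,6.5,0,0,-1.2,-1,31,-19,6.5,0,0,-1.3,-1,31,-19,6.5,0,0,-1.35], force=4)

```text
time_s: 1.4
ee_pos: [0.4315, 0.3459, 0.2702]
eef_rot: [3.141, 0.0, -0.008]
force: [0.1, 0.2, 0.4]
grip_width: 0.0943
```

```bash
cat > h.py <<'E'
from station import ctrl, viewer, ticket, nets
import cv2,numpy as np
np.set_printoptions(precision=4,suppress=True)
def snap(n,c="wrist"):
    i=viewer.camera_info(c); im,d=viewer.camera(c); cv2.imwrite(f"pics/{n}.png",im); return im,d,i
def world(m,d,i):
    m=m&(d>0); v,u=np.nonzero(m); z=d[m]
    return (np.c_[(u-i["cx"])/i["fx"]*z,(v-i["cy"])/i["fy"]*z,z]-i["t"])@np.array(i["R"])
def st():
    o=ctrl.get_obs(); print(o["time_s"],"pos",o["ee_pos"],"rot",o["eef_rot"],"F",o["force"],"M",o["moment"],"w",o["grip_width"])
E
python3 - <<'E'
from h import *
st(); im,d,i=snap("w1"); print(i)
for t in ["chamber","lance","plug"]:
    for r in nets.silhouettes("wrist",t)[:2]:
        W=world(r["region"],d,i); print(t,r["confidence"],r["extent"]); print(np.percentile(W,[2,50,98],axis=0))
        np.savez(f"w1_{t}_{int(100*r['confidence'])}.npz",W=W,m=r["region"])
E
```

```text
1.4 pos [0.4315 0.3459 0.2702] rot [ 3.1415  0.0005 -0.0083] F [0.1307 0.2058 0.4333] M [-0.0703  0.0523 -0.0387] w 0.09432895543239052
{'fx': 315.00768916052886, 'fy': 315.00768916052886, 'cx': 322.0237266953816, 'cy': 197.75726722276818, 'R': array([[ 1.    , -0.0076,  0.0006],
       [-0.0075, -0.9617,  0.2739],
       [-0.0015, -0.2739, -0.9618]]), 't': array([-0.43  ,  0.2898,  0.5504])}
chamber 0.91 [392.0, 179.0, 552.0, 251.6]
[[0.5352 0.2656 0.0107]
 [0.613  0.2996 0.1033]
 [0.684  0.3222 0.1196]]
lance 0.66 [308.4, 82.0, 409.8, 235.8]
[[0.4224 0.2778 0.0009]
 [0.4408 0.3543 0.0962]
 [0.5287 0.4494 0.1034]]
plug 0.6 [307.7, 140.9, 349.1, 181.8]
[[0.417  0.3468 0.0767]
 [0.4382 0.3674 0.1058]
 [0.4594 0.387  0.1157]]
```

View pics/w1.png

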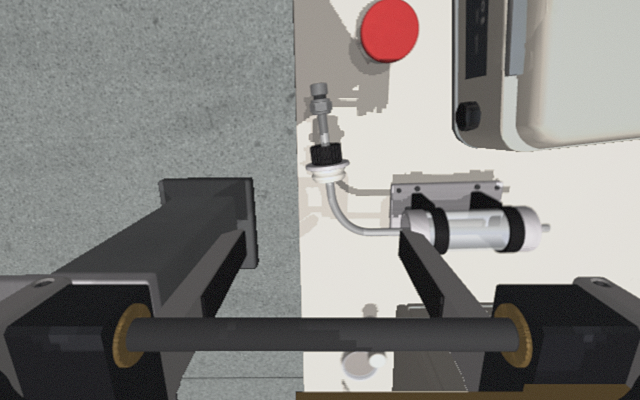

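The wrist view shows the black hub at (326,155), the flange and skirt at (327,172), the bend near (345,222), and the tube entering the collar at about (405,231). The hose connector is at (320,95). Next I'm measuring the tube's centre line.

```bash
cat > line.py <<'E'
from h import *
from scipy.optimize import least_squares
def plane(m,i,z=0.09):
    v,u=np.nonzero(m); R=np.array(i["R"]); C=-R.T@i["t"]
    D=np.c_[(u-i["cx"])/i["fx"],(v-i["cy"])/i["fy"],np.ones(len(u))]@R
    return (C+D*((z-C[2])/D[:,2])[:,None])[:,:2]
if __name__=="__main__":
    i=viewer.camera_info("wrist")
    S={"w":(np.load("w1_lance_66.npz"),i,np.load("w1_plug_60.npz"),np.load("w1_chamber_91.npz"))}
    for c,a,b,e in [("top",81,67,94),("scene",92,54,96)]:
        S[c]=(np.load(f"{c}_lance_{a}.npz"),dict(np.load(f"{c}.npz")),np.load(f"{c}_plug_{b}.npz"),np.load(f"{c}_chamber_{e}.npz"))
    for k,(L,i,Pl,Ch) in S.items():
        P=plane(L["m"],i)
        print(k)
        for y in np.arange(.30,.45,.01):
            q=P[(abs(P[:,1]-y)<.005)&(P[:,0]<.475)]
            if len(q): print("  y",round(y,3),"x mid",q[:,0].mean().round(4),"w",np.ptp(q[:,0]).round(4))
        for x in np.arange(.45,.54,.01):
            q=P[(abs(P[:,0]-x)<.005)&(P[:,1]<.33)]
            if len(q): print("  x",round(x,3),"y mid",q[:,1].mean().round(4),"w",np.ptp(q[:,1]).round(4))
        W=Pl["W"]; W=W[W[:,2]>.06]
        # plug: depth points; fit flange: largest-z
        t=W[W[:,2]>.110]; print("plug high pts",t.mean(0),np.ptp(t,axis=0),len(t))
        W=L["W"]; t=W[(W[:,1]<.30)&(W[:,0]>.48)]; print("tube top z",np.percentile(t[:,2],[50,90,98]),"leg",np.percentile(W[(W[:,1]>.32)&(W[:,1]<.34)][:,2],[50,90]))
        W=Ch["W"]; t=W[(W[:,2]>.108)]; b=W[(W[:,2]<.02)]
        print("chamber xmin",np.percentile(W[W[:,2]>.08][:,0],[0.5,1,2,5]),"top ridge",np.polyfit(t[:,0],t[:,1],1),t.mean(0))
E
python3 line.py
```

```text
w
  y 0.3 x mid 0.4558 w 0.0183
  y 0.31 x mid 0.4499 w 0.0146
  y 0.32 x mid 0.4456 w 0.0132
  y 0.33 x mid 0.4433 w 0.0108
  y 0.34 x mid 0.4423 w 0.0095
  y 0.39 x mid 0.4348 w 0.0102
  y 0.4 x mid 0.4336 w 0.0124
  y 0.41 x mid 0.4323 w 0.0101
  y 0.42 x mid 0.4303 w 0.0231
  y 0.43 x mid 0.4305 w 0.0242
  y 0.44 x mid 0.4294 w 0.0207
  y 0.45 x mid 0.4286 w 0.0173
  x 0.45 y mid 0.312 w 0.0353
  x 0.46 y mid 0.2959 w 0.0219
  x 0.47 y mid 0.2875 w 0.0156
  x 0.48 y mid 0.2831 w 0.0118
  x 0.49 y mid 0.2812 w 0.0092
  x 0.5 y mid 0.2813 w 0.0092
  x 0.51 y mid 0.2818 w 0.0105
  x 0.52 y mid 0.2823 w 0.0118
  x 0.53 y mid 0.2851 w 0.0118
  x 0.54 y mid 0.2866 w 0.0039
plug high pts [0.4391 0.3631 0.1132] [0.0338 0.0189 0.0069] 173
tube top z [0.0956 0.097  0.0977] leg [0.0959 0.0972]
chamber xmin [0.5341 0.5352 0.5379 0.5453] top ridge [-0.0125  0.2955] [0.6157 0.2878 0.1147]
top
  y 0.3 x mid 0.4546 w 0.0127
  y 0.31 x mid 0.4481 w 0.0102
  y 0.32 x mid 0.4447 w 0.0077
  y 0.33 x mid 0.4429 w 0.0077
  y 0.34 x mid 0.4417 w 0.0077
  y 0.39 x mid 0.4345 w 0.0
  y 0.4 x mid 0.4341 w
[... 868 characters left out ...]
  y 0.4 x mid 0.4325 w 0.0021
  y 0.41 x mid 0.4346 w 0.0082
  y 0.42 x mid 0.4318 w 0.0204
  y 0.43 x mid 0.4328 w 0.023
  y 0.44 x mid 0.4326 w 0.0209
  y 0.45 x mid 0.4308 w 0.017
  x 0.45 y mid 0.3134 w 0.0344
  x 0.46 y mid 0.2978 w 0.0227
  x 0.47 y mid 0.2902 w 0.0183
  x 0.48 y mid 0.2846 w 0.0155
  x 0.49 y mid 0.2827 w 0.0141
  x 0.5 y mid 0.2826 w 0.0114
  x 0.51 y mid 0.2829 w 0.0114
  x 0.52 y mid 0.2827 w 0.0101
  x 0.53 y mid 0.2834 w 0.0087
  x 0.54 y mid 0.2836 w 0.0087
plug high pts [0.4376 0.3597 0.113 ] [0.0294 0.0294 0.0089] 45
tube top z [0.0958 0.0984 0.0995] leg [0.096  0.0979]
chamber xmin [0.5331 0.5337 0.5343 0.5371] top ridge [0.0184 0.2666] [0.6049 0.2777 0.1149]
```

```bash
cat > fit.py <<'E'
from line import *
def curve(p,n=500):
    # p: y0 at x=.51, th0 heading, R, turn, straight corner param xs (arc start x near chamber)
    y0,th0,R,turn,xs=p
    s=np.linspace(0,1,n); out=[]
    x1,y1=xs,y0+(xs-.51)*np.tan(th0)
    A=np.array([.545,y0+.035*np.tan(th0)]); B=np.array([x1,y1])
    out.append(A+(B-A)*s[:,None])
    C=B+R*np.array([-np.sin(th0),np.cos(th0)])
    # travelling direction -x; turning toward +y (clockwise)
    a=th0-np.pi/2-s*turn
    arc=C+R*np.c_[np.cos(a),np.sin(a)]; out.append(arc)
    h=th0+np.pi-turn; out.append(arc[-1]+np.c_[np.cos(h),np.sin(h)]*(s*.14)[:,None])
    return np.vstack(out)
from scipy.spatial import cKDTree
def fit(P):
    def f(p):
        return cKDTree(curve(p)).query(P)[0]
    return least_squares(f,[.2815,0,.05,1.43,.49],loss="soft_l1",f_scale=.003,x_scale=[.01,.1,.01,.1,.01],diff_step=1e-3).x
if __name__=="__main__":
    for c,a in [("top",81),("scene",92),("w",66)]:
        i=viewer.camera_info("wrist") if c=="w" else dict(np.load(f"{c}.npz"))
        L=np.load(f"w1_lance_{a}.npz" if c=="w" else f"{c}_lance_{a}.npz")
        P=plane(L["m"],i); P=P[(P[:,0]<.532)&(P[:,1]<.45)&~((P[:,1]>.342)&(P[:,1]<.39))]
        p=fit(P); q=curve(p); leg=q[1000:]
        print(c,p,"leg yaw",(p[3]-p[1]),"x at y .34,.376,.405",[leg[abs(leg[:,1]-y).argmin(),0].round(4) for y in (.34,.376,.405)])
E
python3 fit.py
```

```text
top [ 0.2802 -0.007   0.0486  1.4401  0.4918] leg yaw 1.4471384719068772 x at y .34,.376,.405 [np.float64(0.4418), np.float64(0.4373), np.float64(0.4337)]
scene [0.2826 0.001  0.0509 1.4479 0.4957] leg yaw 1.4469010083468101 x at y .34,.376,.405 [np.float64(0.4436), np.float64(0.4391), np.float64(0.4354)]
w [0.2821 0.0626 0.0496 1.4989 0.4966] leg yaw 1.4362437292210903 x at y .34,.376,.405 [np.float64(0.4422), np.float64(0.4373), np.float64(0.4334)]
```

Request:
carry_out(commands=[-1,0.6,3.1,-3,0,0,0.1,-1,0.6,3.1,-6,0,0,0.133,-1,0.6,3.1,-9,0,0,0.133,-1,0.6,3.1,-12,0,0,0.133,-0.4,0.6,3.1,-14,0,0,0.133,-0.4,0.6,3.1,-14,0,0,0.133,-0.4,0.6,3.1,-14,0,0,0.133])

```text
time_s: 2.18
ee_pos: [0.4367, 0.3776, 0.1304]
eef_rot: [3.141, 0.001, 0.136]
force: [-0.8, 0.1, 0.4]
grip_width: 0.0776
```

```bash
python3 - <<'E'
from h import *
st(); im,d,i=snap("w2"); print(i["t"])
for t in ["plug"]:
    for r in nets.silhouettes("wrist",t)[:2]:
        W=world(r["region"],d,i); print(t,r["confidence"],r["extent"]); print(np.percentile(W,[2,50,98],axis=0))
        f=W[W[:,2]>.109]; print(f.mean(0),np.ptp(f,axis=0),len(f))
E
```

```text
2.1833 pos [0.4367 0.3776 0.1304] rot [3.1411 0.0012 0.1358] F [-0.7786  0.125   0.393 ] M [-0.0665  0.089   0.0307] w 0.07755494028097706
[-0.485   0.2946  0.4069]
plug 0.58 [289.6, 201.0, 351.1, 270.5]
[[0.4172 0.3489 0.0779]
 [0.4378 0.3686 0.1057]
 [0.4594 0.3875 0.1155]]
[0.4386 0.3626 0.1123] [0.0352 0.037  0.008 ] 571
```

View pics/w2.png

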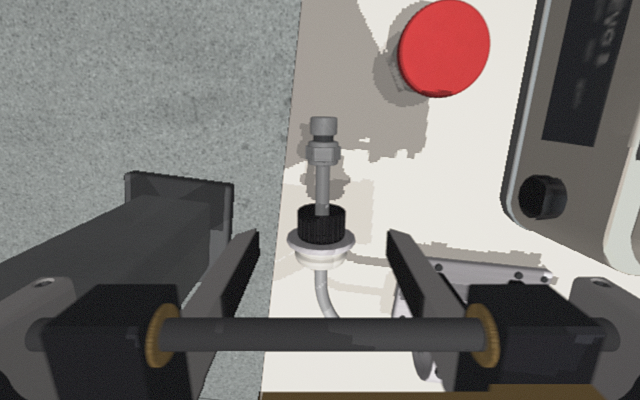

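The wrist view shows the hub at (321,222), centred between the fingers with room on both sides. The flange lies at (321,243), below the hub. I'll descend and close on it.

Request:
carry_out(commands=[-0.4,0.08,0,-2,0,0,0,-0.4,0.08,0,-4,0,0,0,-0.4,0.08,0,-5.5,0,0,0,-0.4,0.08,0,-6.05,0,0,0,-0.4,0.08,0,-6.05,0,0,0,0,0.08,0,-6.05,0,0,0,0.15,0.08,0,-6.05,0,0,0], force=4)

```text
time_s: 2.87
ee_pos: [0.439, 0.3786, 0.0734]
eef_rot: [-3.139, -0.004, 0.135]
force: [0.5, -0.6, -0.2]
grip_width: 0.0559
```

Request:
carry_out(commands=[0.3,0,0,0,0,0,0,0.4,0,0,0,0,0,0,0.5,0,0,0,0,0,0,0.5,0,0,0,0,0,0,0.5,0,0,0,0,0,0,0.5,0,0,0,0,0,0], force=4)

```text
time_s: 3.37
ee_pos: [0.4381, 0.3787, 0.0735]
eef_rot: [-3.139, -0.002, 0.135]
force: [-7.0, -0.0, 3.4]
grip_width: 0.0341
```

```bash
python3 -c "
from h import *
st()"
```

```text
3.3667 pos [0.4381 0.3787 0.0735] rot [-3.1392 -0.0025  0.1354] F [-7.0143 -0.0257  3.4356] M [-0.0749  1.227  -0.0178] w 0.03408416430969445
```

Gripped at 34.1 mm, but the tool feels -7 N in x, so I'll relieve that first.

Request:
carry_out(commands=[0.5,-0.06,0,0,0,0,0,0.5,-0.1,0,0,0,0,0,0.5,-0.1,0,0,0,0,0], force=4)

```text
time_s: 3.62
ee_pos: [0.4372, 0.3787, 0.0735]
eef_rot: [-3.139, -0.003, 0.135]
force: [-0.4, -0.3, -0.5]
grip_width: 0.0339
```

```bash
python3 -c "
from h import *
st()"
```

```text
3.6167 pos [0.4372 0.3787 0.0735] rot [-3.1392 -0.0026  0.1355] F [-0.4287 -0.3221 -0.5132] M [-0.0747  0.09    0.0315] w 0.033926854836537915
```

Request:
carry_out(commands=[0.5,-0.05,0,0.06,0,0,0,0.5,-0.1,0,0.1,0,0,0,0.5,-0.1,0,0.1,0,0,0], force=4)

```text
time_s: 3.87
ee_pos: [0.4362, 0.3787, 0.0746]
eef_rot: [-3.139, -0.003, 0.135]
force: [-0.1, -1.1, -1.3]
grip_width: 0.0331
```

Request:
carry_out(commands=[0.5,-0.05,0,0,0,0,0,0.5,-0.08,0,0,0,0,0,0.5,-0.08,0,0,0,0,0])

```text
time_s: 4.12
ee_pos: [0.4354, 0.3787, 0.0746]
eef_rot: [-3.139, -0.003, 0.135]
force: [1.5, 0.1, -0.4]
grip_width: 0.0337
```

```bash
cat > path.py <<'E'
import sys
from fit import *
p=[.2807,.005,.049,1.442,.4922]; OFF=.0105
q=curve(p)[::-1]                      # leg end -> chamber
ds=np.r_[0,np.cumsum(np.linalg.norm(np.diff(q,axis=0),axis=1))]
k=np.r_[True,np.diff(ds)>1e-9]; q,ds=q[k],ds[k]
def at(s): return np.array([np.interp(s,ds,q[:,0]),np.interp(s,ds,q[:,1])])
def pose(s):
    t=at(s+.0045)-at(s-.0045); t/=np.linalg.norm(t)
    return np.r_[at(s)-OFF*t, np.arctan2(t[1],t[0])+np.pi/2]
if __name__=="__main__":
    i0=cKDTree(q).query([.4377,.3683])[1]; s0=ds[i0]; print("s0",s0,"end",ds[-1])
    for a in np.arange(0,.16,.004):
        x=pose(s0+a); print(round(a*1000),x, at(s0+a))
E
python3 path.py
```

```text
s0 0.09454909819639266 end 0.2634586354213528
0 [0.4359 0.3785 0.1338] [0.4373 0.3681]
4 [0.4365 0.3746 0.1338] [0.4379 0.3642]
8 [0.437  0.3706 0.1338] [0.4384 0.3602]
12 [0.4375 0.3666 0.1338] [0.4389 0.3562]
16 [0.4381 0.3627 0.1338] [0.4395 0.3523]
20 [0.4386 0.3587 0.1338] [0.44   0.3483]
24 [0.4391 0.3547 0.1338] [0.4405 0.3443]
28 [0.4397 0.3508 0.1338] [0.4411 0.3404]
32 [0.4402 0.3468 0.1338] [0.4416 0.3364]
36 [0.4407 0.3428 0.1338] [0.4421 0.3324]
40 [0.4413 0.3389 0.1338] [0.4427 0.3285]
44 [0.4417 0.3349 0.1443] [0.4432 0.3245]
48 [0.4418 0.3309 0.1901] [0.4438 0.3206]
52 [0.4419 0.3268 0.2674] [0.4447 0.3167]
56 [0.4423 0.3227 0.3491] [0.4459 0.3129]
60 [0.443  0.3187 0.4307] [0.4474 0.3092]
64 [0.4441 0.3147 0.5123] [0.4492 0.3056]
68 [0.4455 0.3109 0.594 ] [0.4513 0.3022]
72 [0.4472 0.3072 0.6756] [0.4537 0.299 ]
76 [0.4491 0.3036 0.7573] [0.4563 0.296 ]
80 [0.4514 0.3002 0.8389] [0.4592 0.2932]
84 [0.4539 0.297  0.9205] [0.4623 0.2906]
88 [0.4567 0.294  1.0021] [0.4656 0.2883]
92 [0.4597 0.2912 1.0838] [0.469  0.2863]
96 [0.463  0.2887 1.1654] [0.4726 0.2846]
100 [0.4664 0.2865 1.247 ] [0.4764 0.2832]
104 [0.47   0.2846 1.3287] [0.4802 0.282 ]
108 [0.4738 0.2829 1.4103] [0.4841 0.2812]
112 [0.4776 0.2816 1.4918] [0.4881 0.2808]
116 [0.4816 0.2808 1.5517] [0.4921 0.2806]
120 [0.4856 0.2806 1.5754] [0.4961 0.2806]
124 [0.4896 0.2806 1.5758] [0.5001 0.2807]
128 [0.4936 0.2806 1.5758] [0.5041 0.2807]
132 [0.4976 0.2806 1.5758] [0.5081 0.2807]
136 [0.5016 0.2807 1.5758] [0.5121 0.2807]
140 [0.5056 0.2807 1.5758] [0.5161 0.2807]
144 [0.5096 0.2807 1.5758] [0.5201 0.2808]
148 [0.5136 0.2807 1.5758] [0.5241 0.2808]
152 [0.5176 0.2807 1.5758] [0.5281 0.2808]
156 [0.5216 0.2808 1.5758] [0.5321 0.2808]
```

Request:
carry_out(commands=[0.5,0.1,0,0,0,0,0,0.5,0.15,-0.4,0,0,0,0,0.5,0.2,-0.8,0,0,0,0,0.5,0.25,-1.2,0,0,0,0,0.5,0.3,-1.6,0,0,0,0,0.5,0.35,-2.0,0,0,0,0,0.5,0.4,-2.4,0,0,0,0,0.5,0.45,-2.8,0,0,0,0,0.5,0.45,-2.8,0,0,0,0], force=6)

```text
time_s: 4.87
ee_pos: [0.4401, 0.35, 0.0747]
eef_rot: [-3.139, -0.003, 0.135]
force: [0.2, -0.0, 0.4]
grip_width: 0.0335
```

```bash
python3 - <<'E'
from h import *
st(); im,d,i=snap("w3")
for t in ["plug"]:
    for r in nets.silhouettes("wrist",t)[:2]:
        W=world(r["region"],d,i); print(t,r["confidence"],r["extent"]); print(np.percentile(W,[2,50,98],axis=0))
E
```

```text
4.8667 pos [0.4401 0.35   0.0747] rot [-3.1393 -0.003   0.135 ] F [ 0.193  -0.0237  0.3925] M [-0.0262  0.0741 -0.0016] w 0.033525304600879255
plug 0.92 [290.0, 232.0, 357.2, 318.0]
[[0.4255 0.3218 0.0795]
 [0.4421 0.3424 0.107 ]
 [0.4597 0.3582 0.1163]]
```

View pics/w3.png

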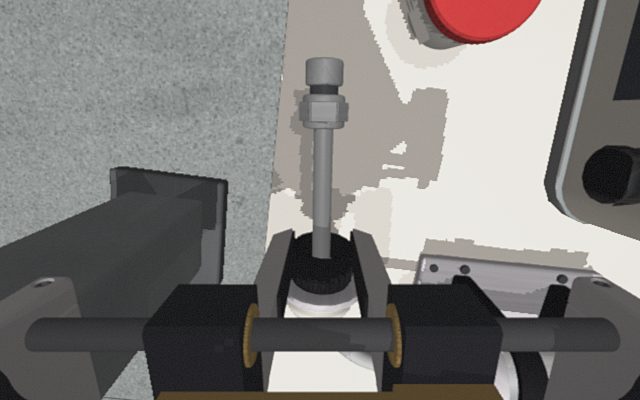

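The view shows the plug following between the fingers, with the hub at (322,265) and the tube running cleanly through its bore. Forces are near zero. Next is the bend.

```bash
sed -i 's/OFF=.0105/OFF=.0095/' path.py; python3 - <<'E'
from path import *
i0=cKDTree(q).query([.4413,.3406])[1]; s0=ds[i0]; b=pose(s0)
print(b)
for a in np.arange(0,.105,.003):
    x=pose(s0+a)-b; print(round(a*1000),(x*[100,100,1]).round(3))
E
```

```text
[0.4398 0.35   0.1338]
0 [0. 0. 0.]
3 [ 0.04  -0.297  0.   ]
6 [ 0.08  -0.595  0.   ]
9 [ 0.12  -0.892  0.   ]
12 [ 0.16  -1.189  0.   ]
15 [ 0.197 -1.487  0.004]
18 [ 0.215 -1.788  0.026]
21 [ 0.226 -2.091  0.069]
24 [ 0.24  -2.396  0.129]
27 [ 0.271 -2.699  0.19 ]
30 [ 0.321 -3.001  0.252]
33 [ 0.389 -3.299  0.313]
36 [ 0.475 -3.592  0.374]
39 [ 0.579 -3.879  0.435]
42 [ 0.7   -4.16   0.496]
45 [ 0.838 -4.432  0.558]
48 [ 0.993 -4.696  0.619]
51 [ 1.163 -4.949  0.68 ]
54 [ 1.349 -5.192  0.741]
57 [ 1.549 -5.423  0.803]
60 [ 1.763 -5.641  0.864]
63 [ 1.99  -5.846  0.925]
66 [ 2.229 -6.036  0.986]
69 [ 2.479 -6.212  1.047]
72 [ 2.739 -6.372  1.109]
75 [ 3.009 -6.515  1.17 ]
78 [ 3.287 -6.642  1.231]
81 [ 3.572 -6.751  1.292]
84 [ 3.864 -6.843  1.354]
87 [ 4.16  -6.906  1.403]
90 [ 4.46  -6.935  1.433]
93 [ 4.76  -6.942  1.442]
96 [ 5.06  -6.94   1.442]
99 [ 5.36  -6.939  1.442]
102 [ 5.66  -6.937  1.442]
```

Request:
carry_out(commands=[0.5,0.04,-0.3,0,0,0,0,0.5,0.08,-0.6,0,0,0,0,0.5,0.12,-0.9,0,0,0,0,0.5,0.16,-1.19,0,0,0,0,0.5,0.2,-1.49,0,0,0,0.004,0.5,0.21,-1.79,0,0,0,0.026,0.5,0.21,-1.79,0,0,0,0.026], force=6)

```text
time_s: 5.55
ee_pos: [0.4422, 0.3321, 0.0747]
eef_rot: [-3.139, -0.003, 0.162]
force: [-0.2, -0.2, -0.6]
grip_width: 0.0335
```

Request:
carry_out(commands=[0.5,0.01,-0.3,0,0,0,0.043,0.5,0.025,-0.6,0,0,0,0.103,0.5,0.025,-0.6,0,0,0,0.103])

```text
time_s: 5.8
ee_pos: [0.4426, 0.3259, 0.0749]
eef_rot: [-3.139, -0.003, 0.267]
force: [0.6, -0.4, 0.3]
grip_width: 0.034
```

Request:
carry_out(commands=[0.5,0.03,-0.3,0,0,0,0.061,0.5,0.08,-0.6,0,0,0,0.122,0.5,0.08,-0.6,0,0,0,0.122])

```text
time_s: 6.05
ee_pos: [0.4436, 0.3197, 0.0749]
eef_rot: [-3.139, -0.004, 0.39]
force: [0.2, 0.5, -0.5]
grip_width: 0.0335
```

Request:
carry_out(commands=[0.5,0.07,-0.3,0,0,0,0.061,0.5,0.15,-0.59,0,0,0,0.122,0.5,0.15,-0.59,0,0,0,0.122])

```text
time_s: 6.3
ee_pos: [0.4452, 0.3137, 0.0749]
eef_rot: [-3.139, -0.004, 0.511]
force: [0.6, 1.2, -0.1]
grip_width: 0.0336
```

```bash
python3 -c "
from h import *
st()"
```

```text
6.3 pos [0.4452 0.3137 0.0749] rot [-3.1392 -0.0037  0.5108] F [ 0.5501  1.2002 -0.1377] M [-0.0619 -0.0826 -0.0353] w 0.03358838479802804
```

Request:
carry_out(commands=[0.5,0.11,-0.28,0,0,0,0.061,0.5,0.24,-0.56,0,0,0,0.122,0.5,0.24,-0.56,0,0,0,0.122])

```text
time_s: 6.55
ee_pos: [0.4477, 0.308, 0.0749]
eef_rot: [-3.139, -0.004, 0.631]
force: [-0.2, -0.4, -0.9]
grip_width: 0.0335
```

Request:
carry_out(commands=[0.5,0.14,-0.27,0,0,0,0.061,0.5,0.29,-0.53,0,0,0,0.122,0.5,0.29,-0.53,0,0,0,0.122])

```text
time_s: 6.8
ee_pos: [0.4506, 0.3028, 0.0749]
eef_rot: [-3.139, -0.004, 0.751]
force: [-0.6, -0.4, -1.1]
grip_width: 0.0335
```

```bash
python3 - <<'E'
from h import *
st(); im,d,i=snap("w4")
E
```

```text
6.8 pos [0.4506 0.3028 0.0749] rot [-3.1392 -0.0036  0.7509] F [-0.5731 -0.3821 -1.1291] M [-0.0261  0.0125  0.0092] w 0.03354880568439385
```

View pics/w4.png

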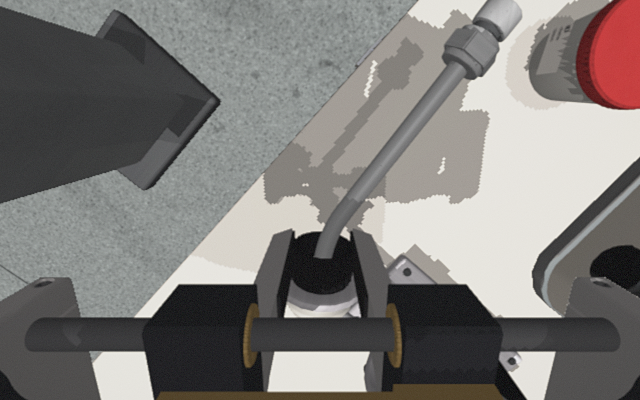

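The plug is halfway round the bend, with the hub at (322,262) and the tube curving into its bore. Forces are about 1 N.

Request:
carry_out(commands=[0.5,0.16,-0.26,0,0,0,0.064,0.5,0.34,-0.5,0,0,0,0.128,0.5,0.34,-0.5,0,0,0,0.128])

```text
time_s: 7.1
ee_pos: [0.454, 0.2979, 0.0749]
eef_rot: [-3.139, -0.004, 0.874]
force: [0.3, -0.2, -1.0]
grip_width: 0.0336
```

Request:
carry_out(commands=[0.5,0.2,-0.23,0,0,0,0.064,0.5,0.41,-0.45,0,0,0,0.128,0.5,0.41,-0.45,0,0,0,0.128])

```text
time_s: 7.35
ee_pos: [0.4582, 0.2935, 0.0749]
eef_rot: [-3.139, -0.003, 1.0]
force: [0.4, 0.6, -1.1]
grip_width: 0.0337
```

```bash
python3 - <<'E'
from h import *
st()
E
```

```text
7.35 pos [0.4582 0.2935 0.0749] rot [-3.1391 -0.0035  0.9998] F [ 0.3596  0.5704 -1.0952] M [ 0.0057  0.0206 -0.0033] w 0.03371413709987919
```

Request:
carry_out(commands=[0.5,0.23,-0.2,0,0,0,0.061,0.5,0.47,-0.39,0,0,0,0.122,0.5,0.47,-0.39,0,0,0,0.122])

```text
time_s: 7.6
ee_pos: [0.463, 0.2897, 0.0749]
eef_rot: [-3.139, -0.004, 1.119]
force: [-0.3, -0.2, -0.8]
grip_width: 0.0335
```

Request:
carry_out(commands=[0.5,0.25,-0.175,0,0,0,0.061,0.5,0.51,-0.335,0,0,0,0.122,0.5,0.51,-0.335,0,0,0,0.122])

```text
time_s: 7.85
ee_pos: [0.4681, 0.2864, 0.0749]
eef_rot: [-3.139, -0.004, 1.238]
force: [0.5, 0.4, -1.3]
grip_width: 0.0333
```

Request:
carry_out(commands=[0.5,0.27,-0.145,0,0,0,0.061,0.5,0.55,-0.27,0,0,0,0.122,0.5,0.55,-0.27,0,0,0,0.122])

```text
time_s: 8.1
ee_pos: [0.4737, 0.2838, 0.0749]
eef_rot: [-3.139, -0.004, 1.357]
force: [0.5, -0.1, -0.4]
grip_width: 0.0332
```

```bash
python3 - <<'E'
from h import *
st()
for c in ("top","wrist"):
    im,d,i=snap(c+"5",c)
    for r in nets.silhouettes(c,"lance")[:1]:
        from line import plane
        W=plane(r["region"],i)
        for x in np.arange(.49,.54,.01):
            q=W[(abs(W[:,0]-x)<.005)&(W[:,1]<.32)]
            if len(q): print(c,round(x,3),q[:,1].mean(),np.ptp(q[:,1]))
    for r in nets.silhouettes(c,"chamber")[:1]:
        W=world(r["region"],d,i); np.savez(f"ch5_{c}.npz",W=W); print(c,"ch",r["confidence"])
        for x in np.arange(.53,.70,.01):
            q=W[(abs(W[:,0]-x)<.005)&(W[:,2]>.08)]
            if len(q)>5: print("  ",round(x,3),np.percentile(q[:,1],[2,50,98]),q[:,2].max())
cv2.imwrite("pics/top5c.png",cv2.resize(cv2.imread("pics/top5.png")[130:270,220:340],None,fx=4,fy=4))
E
```

```text
8.1 pos [0.4737 0.2838 0.0749] rot [-3.1393 -0.0037  1.3566] F [ 0.5246 -0.1289 -0.4027] M [0.0281 0.0713 0.0123] w 0.0332435898577057
top ch 0.9
   0.53 [0.2442 0.2512 0.2605] 0.36546891405902776
   0.56 [0.281  0.2957 0.3069] 0.11988301083761961
   0.57 [0.2523 0.2895 0.3064] 0.12137883850696167
   0.58 [0.2571 0.2794 0.3039] 0.12226099276616352
   0.59 [0.2573 0.2796 0.304 ] 0.11806963029948353
   0.6 [0.2572 0.2795 0.3039] 0.11854528719643628
   0.61 [0.2572 0.2795 0.3039] 0.11777516935338381
   0.62 [0.2572 0.2794 0.3036] 0.11764466174160819
   0.63 [0.2594 0.2816 0.3037] 0.11862450626678916
   0.64 [0.2593 0.2819 0.3083] 0.11778053419922978
   0.65 [0.2542 0.2793 0.3087] 0.12234930769331819
   0.66 [0.2553 0.2827 0.3086] 0.12126769686078197
   0.67 [0.2565 0.2813 0.3088] 0.11985900721693248
   0.68 [0.2565 0.28   0.3087] 0.11911127221870402
   0.69 [0.2749 0.2824 0.2938] 0.10360309137788952
wrist 0.54 0.28101114520595266 0.009574495675654215
wrist ch 0.92
   0.53 [0.2569 0.278  0.299 ] 0.1217484010045015
   0.54 [0.2589 0.2811 0.2989] 0.12347523326083466
   0.55 [0.2582 0.2878 0.2988] 0.11779743394058179
   0.56 [0.2532 0.2548 0.2989] 0.10927282205271016
```

View pics/wrist5.png

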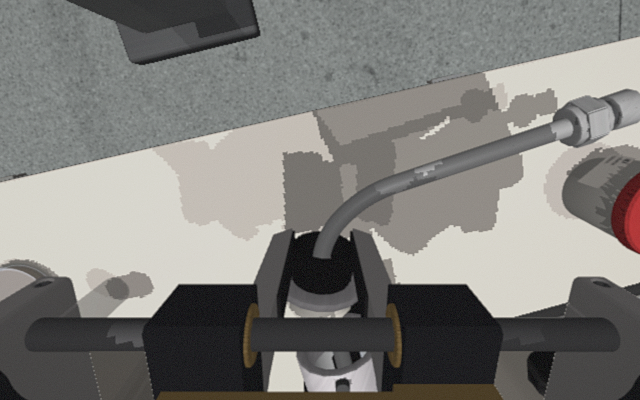

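Nearly round the bend: the hub is at (320,260), the skirt at (335,345), and the collar shows beyond it. I'll continue onto the straight.

Request:
carry_out(commands=[0.5,0.2,-0.07,0,0,0,0.05,0.5,0.48,-0.16,0,0,0,0.11,0.5,0.48,-0.16,0,0,0,0.11])

```text
time_s: 8.65
ee_pos: [0.4785, 0.2822, 0.0749]
eef_rot: [-3.139, -0.004, 1.469]
force: [-0.3, -0.2, -0.6]
grip_width: 0.0336
```

Request:
carry_out(commands=[0.5,0.3,-0.06,0,0,0,0.05,0.5,0.6,-0.09,0,0,0,0.085,0.5,0.6,-0.09,0,0,0,0.085])

```text
time_s: 8.9
ee_pos: [0.4846, 0.2813, 0.0749]
eef_rot: [-3.14, -0.004, 1.553]
force: [-1.1, 1.1, -0.4]
grip_width: 0.0335
```

```bash
python3 - <<'E'
from h import *
st()
E
```

```text
8.9 pos [0.4846 0.2813 0.0749] rot [-3.1395 -0.0037  1.5526] F [-1.0974  1.0917 -0.41  ] M [-0.0069  0.0242  0.0008] w 0.03351930317829235
```

Request:
carry_out(commands=[0.5,0.3,0.03,0,0,0,0.015,0.5,0.6,0.05,0,0,0,0.025,0.5,0.9,0.05,0,0,0,0.025,0.5,0.9,0.05,0,0,0,0.025])

```text
time_s: 9.23
ee_pos: [0.4941, 0.2818, 0.0749]
eef_rot: [-3.14, -0.004, 1.576]
force: [-0.1, -0.3, -1.3]
grip_width: 0.0335
```

Request:
carry_out(commands=[0.5,0,0.05,0,0,0,0,0.5,0,0.1,0,0,0,0,0.5,0,0.1,0,0,0,0])

```text
time_s: 9.48
ee_pos: [0.4941, 0.2826, 0.0749]
eef_rot: [-3.14, -0.003, 1.576]
force: [1.2, -2.6, -1.7]
grip_width: 0.0337
```

```bash
python3 - <<'E'
from h import *
st()
E
```

```text
9.4833 pos [0.4941 0.2826 0.0749] rot [-3.1397 -0.0032  1.5761] F [ 1.188  -2.5668 -1.6975] M [-0.4693 -0.1129 -0.0547] w 0.03371668972970901
```

Request:
carry_out(commands=[0.5,0,-0.1,0,0,0,0,0.5,0,-0.18,0,0,0,0,0.5,0,-0.18,0,0,0,0])

```text
time_s: 9.73
ee_pos: [0.494, 0.2807, 0.0749]
eef_rot: [-3.14, -0.003, 1.576]
force: [0.5, -0.0, -1.0]
grip_width: 0.0336
```

Request:
carry_out(commands=[0.5,0,-0.04,0,0,0,0,0.5,0,-0.07,0,0,0,0,0.5,0,-0.07,0,0,0,0])

```text
time_s: 9.98
ee_pos: [0.494, 0.2801, 0.0749]
eef_rot: [-3.14, -0.004, 1.576]
force: [-0.7, 1.0, -0.8]
grip_width: 0.0333
```

```bash
python3 - <<'E'
from h import *
st()
E
```

```text
9.9833 pos [0.494  0.2801 0.0749] rot [-3.1397 -0.0037  1.576 ] F [-0.6792  0.9741 -0.8036] M [ 0.1862  0.0499 -0.0021] w 0.03333577923950365
```

Request:
carry_out(commands=[0.5,0.0,0.11,0,0,0,0,0.5,0.3,0.11,0,0,0,0.005,0.5,0.6,0.11,0,0,0,0.005,0.5,0.9,0.12,0,0,0,0.005,0.5,0.9,0.12,0,0,0,0.005])

```text
time_s: 10.4
ee_pos: [0.5036, 0.2813, 0.0749]
eef_rot: [-3.14, -0.004, 1.581]
force: [0.3, -1.3, -0.9]
grip_width: 0.0335
```

Request:
carry_out(commands=[0.5,0.2,0,0,0,0,0,0.5,0.4,0.0,0,0,0,0,0.5,0.6,0.0,0,0,0,0,0.5,0.6,0.0,0,0,0,0])

```text
time_s: 10.73
ee_pos: [0.51, 0.2813, 0.0749]
eef_rot: [-3.14, -0.004, 1.581]
force: [0.4, -0.7, -0.5]
grip_width: 0.0337
```

```bash
python3 - <<'E'
from h import *
st()
im,d,i=snap("s6","scene"); cv2.imwrite("pics/s6c.png",cv2.resize(im[130:240,220:380],None,fx=5,fy=5,interpolation=cv2.INTER_CUBIC))
E
```

```text
10.7333 pos [0.51   0.2813 0.0749] rot [-3.1401 -0.0037  1.5806] F [ 0.3542 -0.7105 -0.535 ] M [ 0.0674 -0.0466  0.0235] w 0.033708007173325207
```

View pics/s6c.png

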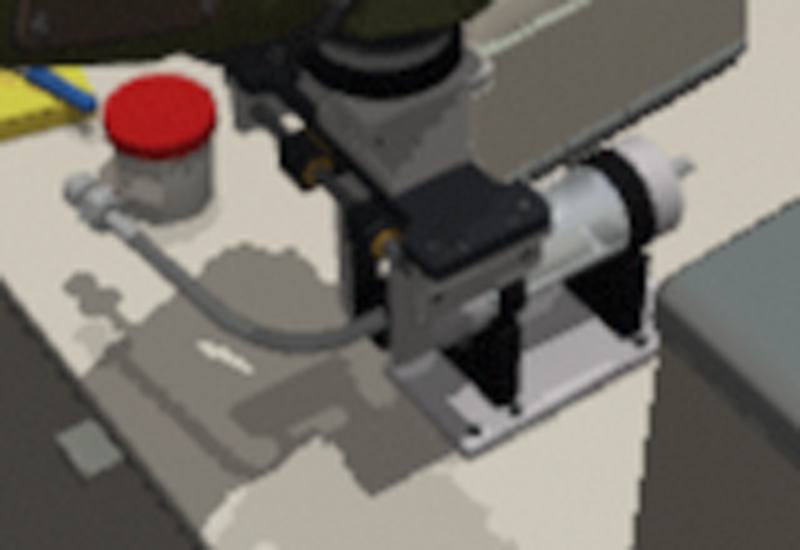

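The scene crop shows the gripper at the mouth, with the skirt now entering the collar (about 7 mm in). The cup, tube and connector are undisturbed. I'll firm up the grip and press.

Request:
carry_out(commands=[0.6,0,0,0,0,0,0,0.6,0,0,0,0,0,0,0.6,0.15,0,0,0,0,0,0.6,0.3,0,0,0,0,0,0.6,0.3,0,0,0,0,0], force=25)

```text
time_s: 11.2
ee_pos: [0.5122, 0.281, 0.0743]
eef_rot: [-3.138, -0.003, 1.581]
force: [-5.0, -1.4, -1.8]
grip_width: 0.0329
```

Request:
carry_out(commands=[0.6,0.1,0,0,0,0,0,0.6,0.2,0,0,0,0,0,0.6,0.2,0,0,0,0,0])

```text
time_s: 11.45
ee_pos: [0.5137, 0.2805, 0.0738]
eef_rot: [-3.136, -0.002, 1.581]
force: [-5.9, -1.9, -1.2]
grip_width: 0.0327
```

Request:
carry_out(commands=[0.6,0.1,0.02,0.04,0,0,0,0.6,0.2,0.03,0.06,0,0,0,0.6,0.2,0.03,0.06,0,0,0])

```text
time_s: 11.7
ee_pos: [0.5147, 0.2802, 0.0736]
eef_rot: [-3.133, 0.0, 1.581]
force: [-6.6, -3.1, -2.6]
grip_width: 0.0323
```

Request:
carry_out(commands=[0.6,0.1,0.02,0.02,0,0,0,0.6,0.2,0.03,0.03,0,0,0,0.6,0.2,0.03,0.03,0,0,0])

```text
time_s: 11.95
ee_pos: [0.5156, 0.28, 0.0733]
eef_rot: [-3.129, 0.002, 1.581]
force: [-9.2, -3.5, -0.4]
grip_width: 0.0325
```

```bash
python3 - <<'E'
from h import *
st()
E
```

```text
11.95 pos [0.5156 0.28   0.0733] rot [-3.1293  0.0016  1.5812] F [-9.2242 -3.4516 -0.3672] M [-0.5319  1.5813  0.1148] w 0.03252380666913386
```

```bash
python3 - <<'E'
from h import *
im,d,i=snap("w7"); st(); cv2.imwrite("pics/w7c.png",cv2.resize(im[220:400,220:420],None,fx=4,fy=3.3,interpolation=cv2.INTER_CUBIC))
r=nets.silhouettes("wrist","plug")
if r:
    W=world(r[0]["region"],d,i); print(r[0]["confidence"],np.percentile(W,[2,50,98],axis=0))
r=nets.silhouettes("wrist","chamber")
if r:
    W=world(r[0]["region"],d,i); print(r[0]["confidence"],np.percentile(W,[2,50,98],axis=0))
E
```

```text
12.0 pos [0.5156 0.28   0.0733] rot [-3.1295  0.0015  1.5812] F [-9.3763 -3.5377  0.1286] M [-0.4901  1.4999  0.1293] w 0.03250533034254641
0.72 [[0.5076 0.2654 0.0778]
 [0.5199 0.2807 0.1062]
 [0.5317 0.2963 0.1159]]
0.61 [[0.5316 0.2573 0.006 ]
 [0.5669 0.2825 0.1151]
 [0.6706 0.3193 0.1205]]
```

View pics/w7c.png

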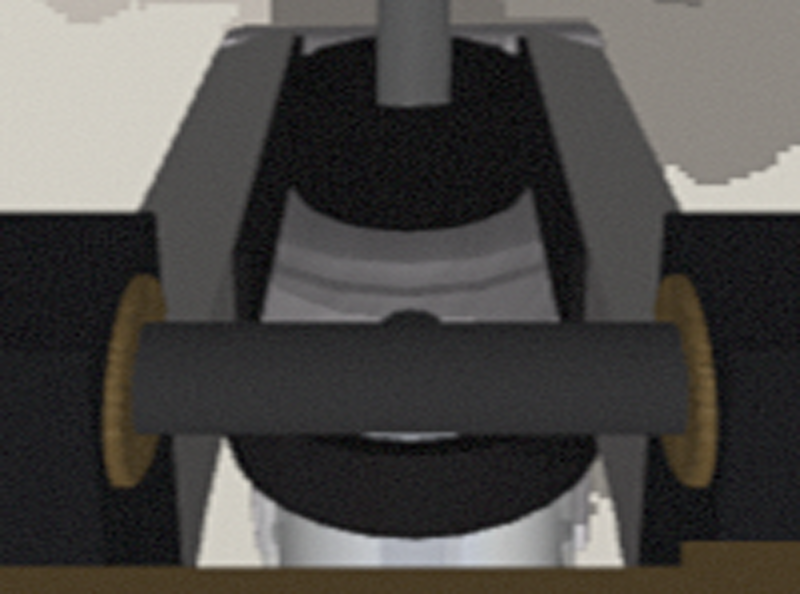

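The crop shows the hub centred at (410,130), with a thin dark gap at (410,285) between flange and collar. That is about 2 mm left, matching the depth data. I'll push on and relax y.

Request:
carry_out(commands=[0.6,0.1,-0.02,0,0,0,0,0.6,0.2,-0.04,0,0,0,0,0.6,0.2,-0.04,0,0,0,0])

```text
time_s: 12.35
ee_pos: [0.5159, 0.2799, 0.0731]
eef_rot: [-3.125, 0.002, 1.582]
force: [-15.5, 0.3, 6.0]
grip_width: 0.0319
```

```bash
python3 - <<'E'
from h import *
st()
E
```

```text
12.35 pos [0.5159 0.2799 0.0731] rot [-3.1253  0.0019  1.5819] F [-15.4992   0.3424   5.9514] M [0.2831 2.6682 0.2133] w 0.03193772469350966
```

Request:
carry_out(commands=[0.6,-0.05,0,0,0,0,0,0.6,-0.12,0,0,0,0,0,0.6,-0.12,0,0,0,0,0])

```text
time_s: 12.6
ee_pos: [0.5152, 0.2799, 0.0734]
eef_rot: [-3.127, 0.002, 1.582]
force: [1.7, 1.0, -2.0]
grip_width: 0.0324
```

```bash
python3 - <<'E'
from h import *
im,d,i=snap("w8"); st(); cv2.imwrite("pics/w8c.png",cv2.resize(im[220:340,260:380],None,fx=5,fy=5,interpolation=cv2.INTER_CUBIC))
r=nets.silhouettes("wrist","plug")
if r:
    W=world(r[0]["region"],d,i); print(r[0]["confidence"],np.percentile(W,[1,2,50,98],axis=0))
E
```

```text
12.65 pos [0.5152 0.2799 0.0733] rot [-3.1264  0.0016  1.5817] F [ 1.8556  0.0827 -0.1468] M [ 0.1429 -0.2941  0.0093] w 0.032301021977575346
0.62 [[0.507  0.2648 0.0774]
 [0.5072 0.2654 0.0779]
 [0.5193 0.2806 0.1062]
 [0.5313 0.2963 0.116 ]]
```

View pics/w8c.png

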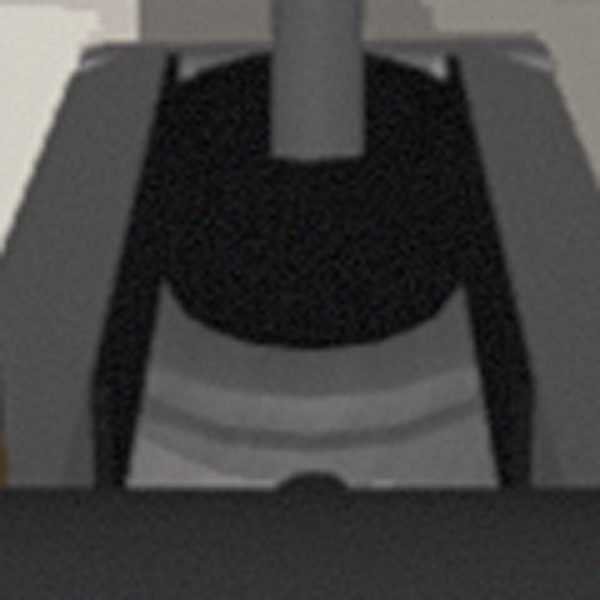

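```bash
python3 - <<'E'
from h import *
im,d,i=snap("w9"); st()
W=world(np.ones(d.shape,bool),d,i).reshape(-1,3)
m=np.ones(d.shape,bool)&(d>0); v,u=np.nonzero(m); g=cv2.cvtColor(im,cv2.COLOR_BGR2GRAY)[m]
s=(u==int(300))
for k in np.nonzero(s)[0]:
    if 260<v[k]<325: print(v[k],W[k],g[k])
E
```

```text
12.75 pos [0.5151 0.2799 0.0733] rot [-3.1262  0.0016  1.5817] F [ 2.0755  1.0002 -0.4778] M [ 0.1297 -0.4363  0.0067] w 0.03227883865625079
261 [0.5145 0.2689 0.1025] 31
262 [0.5145 0.2689 0.1037] 18
263 [0.5147 0.269  0.1042] 24
264 [0.5163 0.2688 0.1022] 17
265 [0.5161 0.2689 0.1038] 11
266 [0.517  0.2689 0.1033] 19
267 [0.5171 0.269  0.1041] 24
268 [0.5184 0.2689 0.1028] 21
269 [0.519  0.2689 0.1028] 19
270 [0.5188 0.269  0.1042] 20
271 [0.5193 0.269  0.1044] 15
272 [0.5206 0.2689 0.1031] 22
273 [0.5212 0.2689 0.1031] 13
274 [0.5212 0.2689 0.1042] 21
275 [0.5225 0.2688 0.1028] 14
276 [0.5227 0.2689 0.1034] 23
277 [0.5237 0.2688 0.1027] 22
278 [0.5245 0.2688 0.1025] 25
279 [0.5245 0.2689 0.1034] 28
280 [0.5256 0.2688 0.1026] 15
281 [0.5258 0.2688 0.1032] 25
282 [0.526  0.2689 0.1039] 20
283 [0.5284 0.2687 0.1009] 11
284 [0.5281 0.2688 0.1024] 35
285 [0.5282 0.2688 0.1032] 61
286 [0.5287 0.2688 0.1035] 73
287 [0.5282 0.269  0.1053] 78
288 [0.5283 0.269  0.1061] 75
289 [0.5282 0.2691 0.1073] 78
290 [0.5282 0.2692 0.1083] 78
291 [0.5282 0.2692 0.1091] 79
292 [0.5278 0.2693 0.1107] 79
[... 272 characters left out ...]
103
302 [0.5317 0.2695 0.1138] 104
303 [0.5343 0.2693 0.1106] 91
304 [0.5333 0.2695 0.1131] 81
305 [0.5336 0.2695 0.1134] 81
306 [0.5333 0.2696 0.1147] 84
307 [0.5347 0.2695 0.1136] 95
308 [0.5341 0.2696 0.1154] 100
309 [0.5351 0.2696 0.1147] 98
310 [0.5347 0.2697 0.1161] 102
311 [0.5359 0.2696 0.1153] 99
312 [0.5368 0.2696 0.1148] 98
313 [0.5375 0.2696 0.1146] 115
314 [0.5389 0.2695 0.1135] 120
315 [0.5384 0.2696 0.115 ] 124
316 [0.5394 0.2695 0.1144] 126
317 [0.4899 0.2747 0.1838] 85
318 [0.4897 0.2747 0.1845] 43
319 [0.4893 0.2748 0.1854] 38
320 [0.489  0.2748 0.1863] 40
321 [0.4891 0.2748 0.1864] 38
322 [0.4896 0.2748 0.1862] 42
323 [0.4897 0.2749 0.1865] 40
324 [0.4893 0.2749 0.1873] 45
```

The profile puts the flange's rear face at x 0.5283, so its front is at 0.5333. The dark strip is the 1 mm rim of the collar face at about 0.5335, so the plug is seated. I'll give one more light push, then ease off and open.

Request:
carry_out(commands=[0.6,0.05,0,0,0,0,0,0.6,0.09,0,0,0,0,0,0.6,0.09,0,0,0,0,0])

```text
time_s: 13.0
ee_pos: [0.5157, 0.2799, 0.0732]
eef_rot: [-3.125, 0.002, 1.582]
force: [-4.2, -0.1, 1.3]
grip_width: 0.0325
```

Request:
carry_out(commands=[0.6,-0.03,0,0,0,0,0,0.6,-0.03,0,0,0,0,0], force=10)

```text
time_s: 13.17
ee_pos: [0.5156, 0.2799, 0.0733]
eef_rot: [-3.126, 0.002, 1.582]
force: [0.8, 0.6, -0.1]
grip_width: 0.0328
```

Request:
carry_out(commands=[0.1,0,0,0,0,0,0,-0.1,0,0,0,0,0,0,-0.3,0,0,0,0,0,0,-0.5,0,0,0,0,0,0,-0.5,0,0,0,0,0,0,-0.5,0,0,0,0,0,0])

```text
time_s: 13.67
ee_pos: [0.5156, 0.2799, 0.0733]
eef_rot: [-3.126, 0.002, 1.582]
force: [0.1, -0.0, -0.0]
grip_width: 0.0688
```

```bash
python3 - <<'E'
from h import *
im,d,i=snap("w10"); st()
v,u=np.nonzero(d>0); W=world(d>0,d,i)
for c in (300,320,340):
    k=(u==c)&(v>255)&(v<330)&(W[:,2]<.13)
    w=W[k]; f=w[(abs(w[:,0]-.5285)<.003)&(w[:,2]>.103)]
    print(c,len(w),"flange rear",np.median(f[:,0]), w[::3,[0,2]].round(4).tolist())
E
```

```text
13.7167 pos [0.5156 0.2799 0.0733] rot [-3.1258  0.0017  1.5817] F [ 0.0678 -0.0658  0.708 ] M [ 0.0151 -0.0455  0.0219] w 0.07019571425399816
300 61 flange rear 0.5287672299149556 [[0.5118, 0.103], [0.5128, 0.1045], [0.515, 0.1036], [0.5168, 0.1034], [0.519, 0.1026], [0.5201, 0.1038], [0.5219, 0.1036], [0.5235, 0.104], [0.5255, 0.1037], [0.5287, 0.1011], [0.5286, 0.1044], [0.529, 0.1067], [0.5284, 0.1106], [0.5294, 0.1117], [0.5301, 0.1134], [0.5315, 0.1139], [0.5333, 0.1138], [0.5346, 0.1144], [0.5361, 0.1147], [0.5375, 0.1153], [0.5391, 0.1155]]
320 61 flange rear 0.5283671447610975 [[0.5097, 0.1073], [0.5107, 0.1086], [0.5125, 0.1083], [0.5147, 0.1073], [0.5162, 0.1076], [0.5185, 0.1066], [0.5196, 0.1077], [0.5224, 0.1057], [0.5239, 0.1062], [0.5249, 0.1075], [0.5268, 0.1072], [0.5289, 0.1067], [0.5281, 0.1108], [0.528, 0.1138], [0.5295, 0.114], [0.5298, 0.1163], [0.5312, 0.1167], [0.5334, 0.116], [0.5331, 0.1189], [0.5359, 0.1173], [0.5354, 0.1205]]
340 61 flange rear 0.5282563616869235 [[0.51, 0.1062], [0.5115, 0.1067], [0.5133, 0.1063], [0.5156, 0.1052], [0.5172, 0.1054], [0.5188, 0.1056], [0.5205, 0.1058], [0.5215, 0.1071], [0.5239, 0.106], [0.5257, 0.1058], [0.5283, 0.1045], [0.5281, 0.1077], [0.5277, 0.1112], [0.5274, 0.1145], [0.5295, 0.114], [0.5303, 0.1153], [0.5331, 0.1137], [0.5328, 0.1166], [0.5351, 0.1158], [0.537, 0.1156], [0.5384, 0.1161]]
```

Released; the plug holds its place. I'll lift straight up and check it from above.

Request:
carry_out(commands=[-0.5,-0.1,0,1,0,0,0,-0.5,-0.1,0,3,0,0,0,-0.5,-0.1,0,6,0,0,0,-0.5,-0.5,0,9,0,0,0,-0.5,-2,0,12,0,0,0,-0.5,-5,0,15,0,0,0,-0.5,-5,0,15,0,0,0,-0.5,-5,0,15,0,0,0])

```text
time_s: 14.38
ee_pos: [0.4653, 0.2803, 0.226]
eef_rot: [-3.13, -0.0, 1.583]
force: [0.9, 0.7, 0.4]
grip_width: 0.0703
```

```bash
python3 - <<'E'
from h import *
im,d,i=snap("w11"); st(); cv2.imwrite("pics/w11c.png",im)
A={}
for t in ("plug","chamber"):
    for r in nets.silhouettes("wrist",t)[:1]:
        W=world(r["region"],d,i); A[t]=W; x0,y0,x1,y1=r["extent"]
        print(t,r["confidence"],r["extent"],np.percentile(W,[1,50,99],axis=0).tolist())
W=A["plug"]; f=W[(W[:,2]>.109)]; print("flange x",np.percentile(f[:,0],[5,50,95]))
h=W[(W[:,2]<.1085)&(W[:,0]<.525)]; 
print("hub y range", np.percentile(h[:,1],[1,50,99]), "rear x",np.percentile(h[:,0],[1,3]))
cv2.imwrite("pics/w11c.png",cv2.resize(im[int(y0)-70:int(y0)+130,220:480],None,fx=3,fy=3,interpolation=cv2.INTER_CUBIC))
E
```

```text
14.4333 pos [0.4655 0.28   0.2242] rot [-3.1272  0.0011  1.5822] F [-0.0065  0.4619  0.3565] M [ 0.008  -0.0088 -0.0015] w 0.0704332497194313
plug 0.97 [301.0, 223.1, 344.2, 258.5] [[0.5076139858424408, 0.2595061992085127, 0.07686519336672785], [0.5224042675512197, 0.28162312188290334, 0.10517608509829748], [0.5325150507086709, 0.3048806431532782, 0.11634777264621997]]
chamber 0.77 [291.7, 223.0, 352.8, 382.9] [[0.5290803870013358, 0.2438902470506287, 0.004882619491932455], [0.5743015009089272, 0.2841252627952195, 0.1121745296873659], [0.6790135997509416, 0.323342512449582, 0.1223936579784766]]
flange x [0.5277 0.5293 0.5325]
hub y range [0.2645 0.2815 0.2987] rear x [0.5074 0.5077]
```

View pics/w11c.png

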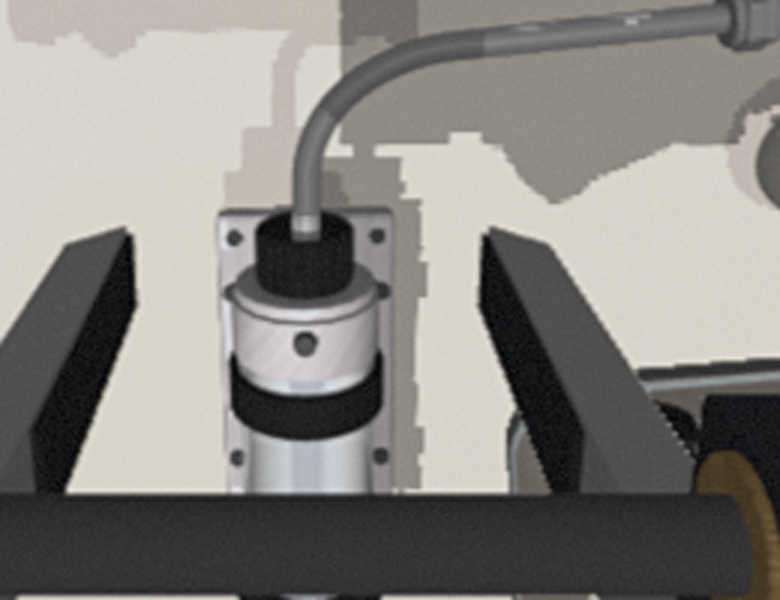

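The flange lies flush and square on the collar at (305,295), with the gripper clear of everything.

```bash
python3 -c "
from station import ticket
print(ticket.hand_in())"
```

```text
the job is handed in; nothing more can be done
None
```

The plug is in the chamber mouth and let go, and I handed the job in at about 14.5 s of the 72 s allowed. No verdict was reported.

**On the way:** I gripped the hub lightly and slid it along the side leg, round the bend and onto the straight. I used small force-checked steps, with tool forces mostly under 3 N. There was one 7 N side load when I first gripped it, which I relieved at once. For the final press I firmed the grip; the force built from 5 to 9 N, then jumped to 15.5 N at a hard stop.

**Last checks:**
- **Seating:** Depth readings put the flange's front at about x 0.533 m and the collar face at about 0.5335 m, so the gap is well under 1 mm.
- **After release:** The flange stayed in place when the fingers opened and when the arm lifted clear. The final wrist picture shows it flush and square.
- **Robot:** It is clear of everything, with no contact force beyond sensor noise.

**Less certain:**
- **Snap:** It was not seen directly. I inferred it from the hard stop, the flush flange and about 2 N of resistance when easing back.
- **Dark line at the collar:** I first read it as a 2 mm gap; the depth profile showed it to be the collar's own 1 mm rim.
- **Side drift:** During the press the tool drifted about 1 mm sideways and down, and I relaxed it before the final push.
- **Bystanders:** I did not re-measure the cup, vial, dish or forceps. The arm stayed away from them, and the cup looked undisturbed in the last scene picture.

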